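# Pin the incense stick holder to its shelf clamp

## Task

The acrylic incense holder has been set back with its lug in the fork of the shelf clamp: push the headed pin that lies on the slate coaster sideways through the fork and the lug, from either side, until its head is fully home against the fork. Push gently and feel your way, as the holder may sit a little out of line and acrylic cracks when forced, and the pin must not be rammed home either; leave the holder lying flat and the dish, censer and bell where they are.

Things in the scene. Friction and masses are not known exactly. Their poses are not given: they have to be found in the camera images.
- pin: Bare steel headed pin, 36 g. Its x axis is the pin's axis, from head to tip. From the origin: head, 16 mm disc, x = -24 to -18 mm; shank 9 mm thick to x = 25 mm; then a cone to a 4 mm tip at x = 32 mm. It starts lying on the coaster, resting on head and shank: axis 0.081 rad down towards the tip, origin 6.5 mm above the slate. Seated, its origin is at point fork.
- pin_head (a point): Centre of the pin's flat outer head face, x = -24 mm in pin's frame; axes as pin. Pushed home against the fork with more than 25 N the pin counts as rammed. Let go half way, the pin droops in its loose holes and may bind at some 5 to 10 N when pushed on: ease off and push again, until the head sits on the ear.
- coaster: Square slate coaster, 110 x 110 x 8 mm, fixed on the shelf. Origin at the centre of its underside (on the shelf's top).
- clamp: Steel screw clamp fixed on the shelf's front edge, with a fork (two upright ears) on its top jaw. Origin on the shelf's top below the fork's middle; z up; y is the axis of the fork's holes, along the shelf's edge; x points away from the robot, over the shelf. Top jaw: 10 mm high, y = -28 to 28 mm, x = -27 to 23 mm; outside the ears nothing of the clamp stands higher.
- fork (a point): Middle of the fork on its holes' axis, 32 mm above the shelf; axes as clamp. Each ear is 10 mm thick, from 8 to 18 mm either side in y (the head seats on an outer face, at 18 mm), 30 mm wide in x, its round top 15 mm above this point. Holes 10.5 mm in diameter.
- holder: Clear acrylic stick holder, loose, about 100 g, lying on the shelf. Origin on the shelf's top below the lug's hole; z up; x runs from the lug along the tray, away from the robot. A 14 mm thick web, 42 mm high, runs from x = 10 to 47 mm; the ash tray, 44 mm wide, rims 15 mm high, from x = 27 to 187 mm.
- lug (a point): Centre of the hole in the holder's lug; axes as holder. The lug is an eye 26 mm across and 14 mm thick in y, in the fork's 16 mm gap; hole 10.5 mm in diameter, 32 mm above the shelf. At the start it may be up to 2.5 mm out of line with the fork along x; the pin's cone, pushed in gently, draws it into line. The acrylic bears 15 N.
- dish: Bystander: low round black ceramic cone dish, 80 mm across, 18 mm high, loose on the shelf. Origin under its centre.
- censer: Bystander: white porcelain bowl-shaped censer, 92 mm across, 64 mm high, loose on the shelf. Origin under its centre.
- bell: Bystander: silver hand bell standing on its mouth, 62 mm across, 104 mm high, loose on the shelf. Origin under its centre.
- shelf: Brushed aluminium shelf, fixed; its top is 115 mm above the table, 250 mm deep (x), 780 mm long (y). Origin at table height below the middle of its front edge; x away from the robot, y along the edge. A low upstand along the back, top 143 mm above the table, begins 248 mm behind the front edge.

How it is judged:
By the outcome, as a careful person would: the job done as asked, in the order asked, and still so for the second after the job is handed in, with the robot touching nothing.
It also fails if it takes over 58 s, if anything falls off the work surface, if the arm or the gripper's body presses on something with over 40 N, if the wrist force passes 120 N, or if a joint passes its speed limit or range.

## Robot

A 6-joint arm with a two-finger parallel gripper is mounted at the origin on the work surface. World frame = base frame: x ahead of the robot, y to its left, z up, the work surface at z = 0. Lengths are in m, angles in rad, forces in N, time in s.
With the tool pointing down it reaches from about 0.3 to 0.85 m from the base axis. Payload 5.4 kg.
Tool frame: the origin (TCP) lies on the centre line of the jaws, within the pads' length; the fingertips stand 17 mm ahead of it and the grasp point (between the pads) lies 2 mm behind it (tip_extent is the distance from the TCP to the fingertips, in m); y points along the fingers, x is the direction in which the jaws open and shut, and the axes are right-handed (so a half turn about y gives the same grasp; the last joint's range is limited). The gripper opens to 85 mm and grips with 20 to 120 N. Pads are 22 mm wide; open, the fingers measure 114 mm over their backs; the gripper's body (76 mm by 85 mm) begins 54 mm behind the grasp point. The pads swing forward as they close: fully open they stand 13 mm farther back than shut.
Start: joints at [0.989, 0.158, 1.597, -0, 1.386, -0.21], TCP at [0.209, 0.536, 0.248] pointing down, gripper open.
Joint ranges: [-2.91, 2.91], [-0.94, 2.29], [0.18, 2.7], [-1.29, 4.43], [0.17, 2.64], [-3, 3]. Speed limits (rad/s): [2.57, 2.57, 3.14, 3.14, 3.14, 3.14].

## Interface

Orientations are given as a unit quaternion [x, y, z, w].
In Python, from plant import * gives the robot as it stands. The module is installed in compiled form; this text tells all that it offers.
- The arm moves only by the tool arm_command, never from a script. Its argument "targets" is a list of rows, each a list of 7 numbers: the shift along the tool's x, y, z in m, then the turn, a rotation vector about the tool's x, y, z in degrees, then the closure, from 0 (fully open) to 1 (shut). In form: [[tx, ty, tz, wx, wy, wz, hand], ...]. A call has 1 to 10 rows; each row is the pose to reach, as a shift and turn from the pose commanded when the call began, along the tool's axes at that moment; what a row does not reach only later rows make up. A row lasts 1/12 s, in which the tool goes at most 41.7 mm and 7.16 degrees, less where a joint would pass 70% of its speed; a pose out of reach is approached as far as the arm can. A call with a gripper value outside its range is refused whole. The fingers move at their own pace and stop on an object; the grip force is fixed at half the most. Time passes only in rows, so rows that repeat a pose let the fingers close. It gives the time, the measured TCP pose, the force and the opening at its end, in the units of the state.
- sense(): the state, without advancing time (a new reading comes with each control period).
- grab_frame(name): name is "scene" or "top" or "wrist"; returns the picture (400x640x3 uint8, blue, green, red); there is no depth.
- camera_params(name): a dict with "vfov" (degrees; the focal length in pixels is half the picture's height over the tangent of half this angle, whatever the lens; pixels are square), "cx", "cy" (the principal point, pixels), "cam_to_world" (4x4, takes a point from camera to world coordinates). Camera axes: x right, y up, looking along -z (the intrinsics and any distortion apply to the point x, -y, -z); pixel columns grow to the right and rows downward; lengths in m; the calibration is good to about 2 mm. A picture is of the moment at which its call begins: read the wrist's pose just before it. camera_params takes no time and is no camera call; for the wrist camera it gives the pose at the moment of the call.
- job_done(): hands the job in, once; it reports no verdict.
The state is a dict: "clock": time; "joints": joint angles; "qvel": joint speeds; "effort": joint torques, N m; "position": TCP position; "tool_rot": TCP orientation; "ft_force": force on the tool from outside, world axes, zero at the start; "ft_torque": the same for the moment, N m; "width": opening from 0.0 (shut) to 1.0 (fully open).
Only numpy, scipy, OpenCV 4.12 (cv2) and the standard library are available. Lean on these libraries where they do the work, as an engineer would, in place of code of your own. Each camera call takes 0.05 s, during which the arm holds its last target. There are 200 camera calls.

## Working session

There is one attempt and no reset: what is moved stays moved. The work goes in short steps, Python scripts to look and compute and a tool call to move; the robot and the scene stay as the last step left them, time stands still between calls to the robot, and variables do not carry over. Pictures are saved under pics/ and viewed, about 8 in all and at most 12, crops included, and the job is handed in when it is done.

Besides the shell and the picture viewer there is one more tool, called after "Call:" as name(argument=value, ...), one argument or row to a line, values as JSON. arm_command: Moves the arm, as the interface text tells. Its arguments: {"type":"object","properties":{"targets":{"type":"array"}},"required":["targets"]}

```bash
mkdir -p pics; python3 - <<'E'
from plant import *
import cv2
print(sense())
for n in("scene","top"):
    im=grab_frame(n); cv2.imwrite(f"pics/{n}0.png",im); print(n,camera_params(n))
print(camera_params("wrist"))
E
```

```text
{'clock': 0.0, 'joints': array([ 9.88874548e-01,  1.59071740e-01,  1.59822342e+00,  1.13949403e-05,
        1.38619204e+00, -2.10068251e-01]), 'qvel': array([ 0.00110384, -0.00035569,  0.0014571 , -0.00057173,  0.00104249,
       -0.00081318]), 'effort': array([-7.24149668e-04, -3.96005523e+01, -3.31433058e+01, -3.10964651e-04,
        8.53674486e-03,  1.74709047e-06]), 'position': array([0.20860581, 0.53522179, 0.24730853]), 'tool_rot': array([ 0.58406216,  0.398332  , -0.39957436, -0.58356091]), 'ft_force': array([-0.89878066,  0.30977685, -0.17421359]), 'ft_torque': array([0.03657596, 0.00960488, 0.00688198]), 'width': 1.0017367965011712}
scene {'vfov': 45.374340690097775, 'cx': 326.1973711664804, 'cy': 202.26736777396758, 'cam_to_world': array([[ 0.74687337, -0.36922778,  0.55303798,  1.12662952],
       [ 0.6647953 ,  0.39574172, -0.63358953, -0.62087369],
       [ 0.01507865,  0.84086821,  0.54102985,  0.66984372],
       [ 0.        ,  0.        ,  0.        ,  1.        ]])}
top {'vfov': 44.97891506494979, 'cx': 320.3796061103823, 'cy': 197.92203539636222, 'cam_to_world': array([[ 0.10260997,  0.97227234, -0.21013732,  0.30706475],
       [-0.99471758,  0.10089925, -0.01887522,  0.00858904],
       [ 0.00285084,  0.21096407,  0.97748966,  1.39201652],
       [ 0.        ,  0.        ,  0.        ,  1.        ]])}
{'vfov': 60.502655487850184, 'cx': 317.22134687384505, 'cy': 204.9473613849356, 'cam_to_world': array([[ 0.36290721, -0.88551977, -0.29009152,  0.13340509],
       [ 0.93182392,  0.34434082,  0.11460179,  0.56368093],
       [-0.0015918 , -0.31190404,  0.95011228,  0.37208993],
       [ 0.        ,  0.        ,  0.        ,  1.        ]])}
```

View pics/top0.png

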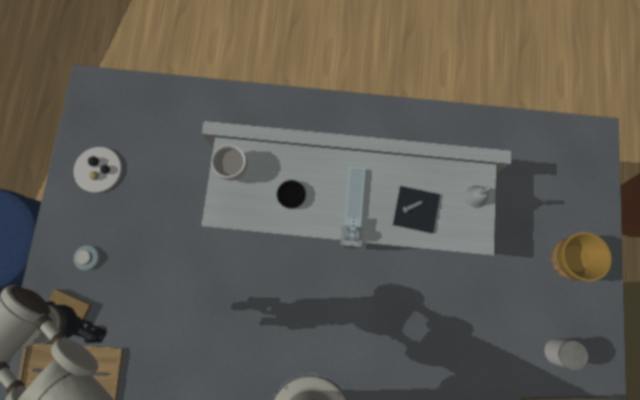

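View pics/scene0.png

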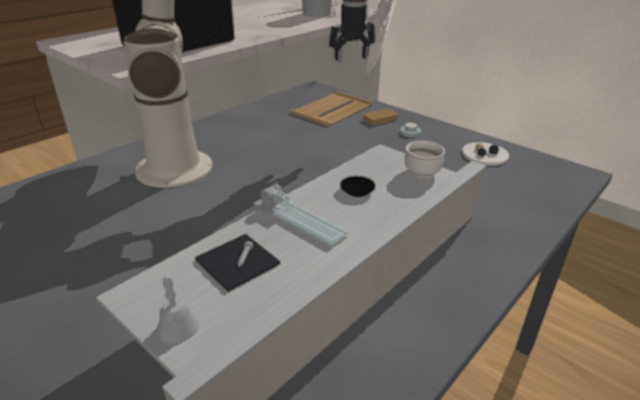

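The top view shows the clamp at about (351,236), the coaster centred near (417,209) and the pin running (404,210)–(422,202). The dish is at (291,193), the censer at (229,162) and the bell at (478,196). Next I'll convert these to positions.

```bash
cat > h.py <<'E'
from plant import *
import cv2, numpy as np
from scipy.spatial.transform import Rotation as R
def ray(cp,u,v):
    f=200/np.tan(np.radians(cp["vfov"]/2)); T=cp["cam_to_world"]
    return T[:3,3], T[:3,:3]@np.array([(u-cp["cx"])/f,-(v-cp["cy"])/f,-1])
def p2w(cp,u,v,z):
    o,d=ray(cp,u,v); return (o+d*(z-o[2])/d[2])[:3]
def w2p(cp,p):
    f=200/np.tan(np.radians(cp["vfov"]/2)); T=cp["cam_to_world"]
    q=T[:3,:3].T@(np.array(p)-T[:3,3]); return cp["cx"]-f*q[0]/q[2], cp["cy"]+f*q[1]/q[2]
def tool():
    s=sense(); return s["position"],R.from_quat(s["tool_rot"])
def shift(goal,Rg=None):
    "tool-frame shift and turn (deg) to reach goal"
    p,r=tool(); print("shift",np.round(r.inv().apply(np.array(goal)-p),4), "turn",np.round(np.degrees((r.inv()*(Rg or r)).as_rotvec()),2))
E
python3 - <<'E'
from h import *
t=camera_params("top"); s=camera_params("scene")
for n,u,v,z in[("clamp",351,236,.15),("coaster",417,209,.123),("pinA",404,210,.13),("pinB",422,202,.127),("dish",291,193,.133),("censer",229,162,.179),("bell",478,196,.15),("shelfFL",203,227,.115),("shelfFR",496,255,.115)]:
    print(n,p2w(t,u,v,z).round(4))
for n,u,v,z in[("clamp",274,195,.15),("coaster",237,262,.123),("pin1",249,245,.13),("pin2",240,266,.127)]:
    print(n,p2w(s,u,v,z).round(4))
p,r=tool(); print(p,r.as_matrix().round(3)); T=camera_params("wrist")["cam_to_world"]
print("cam in tool",r.inv().apply(T[:3,3]-p).round(4),(r.inv().as_matrix()@T[:3,:3]).round(3))
E
```

```text
clamp [ 0.482  -0.0565  0.15  ]
coaster [ 0.5764 -0.2272  0.123 ]
pinA [ 0.5686 -0.1916  0.13  ]
pinB [ 0.596  -0.2386  0.127 ]
dish [0.583  0.1124 0.133 ]
censer [0.6386 0.279  0.179 ]
bell [ 0.6221 -0.38    0.15  ]
shelfFL [0.4703 0.3366 0.115 ]
shelfFR [ 0.4761 -0.4437  0.115 ]
clamp [ 0.4986 -0.0646  0.15  ]
coaster [ 0.582 -0.233  0.123]
pin1 [ 0.5676 -0.1924  0.13  ]
pin2 [ 0.5981 -0.2392  0.127 ]
[0.20861314 0.53526336 0.24740618] [[ 0.363 -0.001 -0.932]
 [ 0.932 -0.001  0.363]
 [-0.002 -1.     0.   ]]
cam in tool [-0.0011 -0.1247  0.0804] [[ 1.    -0.    -0.   ]
 [-0.     0.312 -0.95 ]
 [ 0.     0.95   0.312]]
```

```bash
python3 - <<'E'
from h import *
a=np.radians(32); Rg=R.from_matrix(np.array([[np.cos(a),0,-np.sin(a)],[np.sin(a),0,np.cos(a)],[0,-1,0]]))
shift([.54,-.14,.33],Rg)
E
```

```text
shift [-0.5089 -0.0819 -0.554 ] turn [ 1.00e-02  3.67e+01 -1.00e-01]
```

Call:
arm_command(
  targets=[
    [-0.509, -0.082, -0.554, 0, 36.7, 0, 0],
    [-0.509, -0.082, -0.554, 0, 36.7, 0, 0],
    [-0.509, -0.082, -0.554, 0, 36.7, 0, 0],
    [-0.509, -0.082, -0.554, 0, 36.7, 0, 0],
    [-0.509, -0.082, -0.554, 0, 36.7, 0, 0],
    [-0.509, -0.082, -0.554, 0, 36.7, 0, 0],
    [-0.509, -0.082, -0.554, 0, 36.7, 0, 0],
    [-0.509, -0.082, -0.554, 0, 36.7, 0, 0],
    [-0.509, -0.082, -0.554, 0, 36.7, 0, 0],
    [-0.509, -0.082, -0.554, 0, 36.7, 0, 0],
  ],
)

```text
clock: 0.93
position: [0.3914, 0.1619, 0.2934]
tool_rot: [-0.68, -0.195, 0.195, 0.68]
ft_force: [1.1, 1.2, 0.1]
width: 0.997
```

```bash
python3 - <<'E'
from h import *
a=np.radians(32); Rg=R.from_matrix(np.array([[np.cos(a),0,-np.sin(a)],[np.sin(a),0,np.cos(a)],[0,-1,0]]))
shift([.54,-.14,.33],Rg)
E
```

```text
shift [-0.034  -0.0366 -0.3348] turn [-0.01  0.01  0.  ]
```

Call:
arm_command(
  targets=[
    [-0.034, -0.037, -0.335, 0, 0, 0, 0],
    [-0.034, -0.037, -0.335, 0, 0, 0, 0],
    [-0.034, -0.037, -0.335, 0, 0, 0, 0],
    [-0.034, -0.037, -0.335, 0, 0, 0, 0],
    [-0.034, -0.037, -0.335, 0, 0, 0, 0],
    [-0.034, -0.037, -0.335, 0, 0, 0, 0],
    [-0.034, -0.037, -0.335, 0, 0, 0, 0],
    [-0.034, -0.037, -0.335, 0, 0, 0, 0],
    [-0.034, -0.037, -0.335, 0, 0, 0, 0],
    [-0.034, -0.037, -0.335, 0, 0, 0, 0],
  ],
)

```text
clock: 1.77
position: [0.5402, -0.1404, 0.3296]
tool_rot: [-0.68, -0.193, 0.194, 0.68]
ft_force: [0.3, 0.4, -0.2]
width: 1.001
```

```bash
python3 - <<'E'
from h import *
import pickle
cp=camera_params("wrist"); im=grab_frame("wrist"); print(sense()["position"],sense()["qvel"].round(3))
cv2.imwrite("pics/w1.png",im); pickle.dump(cp,open("w1.pkl","wb"))
E
```

```text
[ 0.53972814 -0.13868717  0.32963511] [ 0.037 -0.035  0.03   0.004  0.005  0.003]
```

View pics/w1.png

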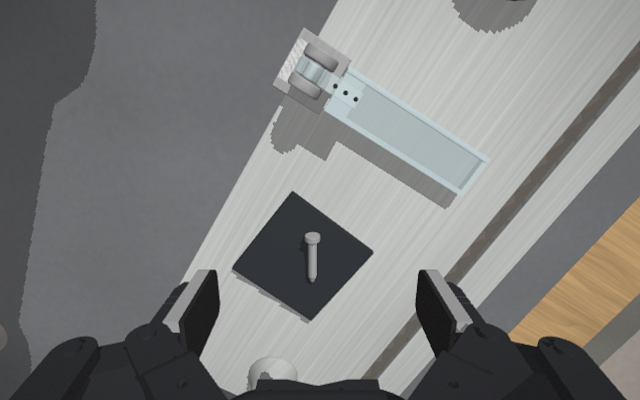

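Wrist view: coaster corners near (293,192), (373,251), (310,321) and (233,269). The pin head is at (312,238) and its tip at (313,282). The clamp ears are at about (321,55) and (304,85), with the lug between them. I'll enlarge both regions.

```bash
python3 - <<'E'
from h import *
im=cv2.imread("pics/w1.png")
a=cv2.resize(im[20:120,260:360],(400,400),interpolation=cv2.INTER_CUBIC)
b=cv2.resize(im[215:295,270:350],(400,400),interpolation=cv2.INTER_CUBIC)
b=cv2.convertScaleAbs(b,alpha=1.5,beta=20)
cv2.imwrite("pics/w1c.png",np.hstack([a,b]))
import pickle; cp=pickle.load(open("w1.pkl","rb"))
c=[p2w(cp,*q,.123) for q in[(293,192),(373,251),(310,321),(233,269)]]
print(np.round(c,4)); print([np.linalg.norm(c[i]-c[i-1]).round(4) for i in range(4)],np.mean(c,0).round(4))
E
```

```text
[[ 0.5266 -0.1667  0.123 ]
 [ 0.632  -0.178   0.123 ]
 [ 0.621  -0.2885  0.123 ]
 [ 0.5154 -0.2756  0.123 ]]
[np.float64(0.1095), np.float64(0.106), np.float64(0.111), np.float64(0.1064)] [ 0.5738 -0.2272  0.123 ]
```

View pics/w1c.png

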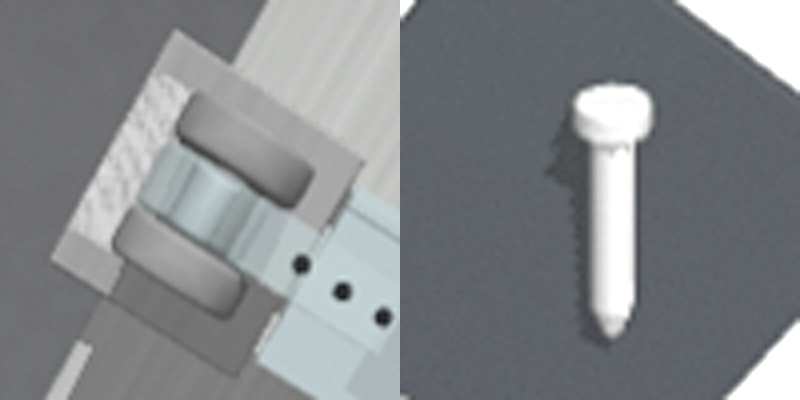

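The enlargement shows the jaw plate, both ears, the lug between them and the pin, whose head is at the upper (+y) end. In crop pixels the plate corners are (177,30), (363,160), (238,375) and (52,258). The head centre is (613,110) and the tip (613,338).

```bash
cat > m.py <<'E'
from h import *
import pickle; cp=pickle.load(open("w1.pkl","rb"))
b=lambda x,y:(270+(x-400)/5,215+y/5)
a=lambda x,y:(260+x/4,20+y/4)
H=p2w(cp,*b(613.5,110),.1312);T=p2w(cp,*b(613.5,338),.1269); S=p2w(cp,*b(615,310),.1275)
d=(T-H)[:2]; print("head",H.round(4),"tip",T.round(4),"sh",S.round(4),np.linalg.norm(d),"ang",np.degrees(np.arctan2(d[1],d[0])))
P=np.array([p2w(cp,*a(*q),.125) for q in[(177,30),(363,160),(238,375),(52,258)]])
print("plate",P.round(4),[np.linalg.norm(P[i]-P[i-1]).round(4) for i in range(4)])
ex=(P[1]-P[0]+P[2]-P[3]);ex/=np.linalg.norm(ex); print("clamp yaw",np.degrees(np.arctan2(ex[1],ex[0])),"origin",(P.mean(0)+.002*ex).round(4))
# ear ends, silhouettes at z~.15
for q in[(180,110),(310,190),(115,225),(240,305)]: print(p2w(cp,*a(*q),.15).round(4))
E
python3 m.py; python3 - <<'E'
from h import *
print(sense()["position"], camera_params("wrist")["cam_to_world"][:3,3])
E
```

```text
head [ 0.5673 -0.195   0.1312] tip [ 0.5963 -0.2423  0.1269] sh [ 0.5928 -0.236   0.1275] 0.055562582899429704 ang -58.463474758585804
plate [[ 0.4595 -0.0338  0.125 ]
 [ 0.508  -0.0343  0.125 ]
 [ 0.5088 -0.0881  0.125 ]
 [ 0.4595 -0.0885  0.125 ]] [np.float64(0.0547), np.float64(0.0485), np.float64(0.0538), np.float64(0.0494)]
clamp yaw 0.002498816082372493 origin [ 0.4859 -0.0612  0.125 ]
[ 0.4704 -0.049   0.15  ]
[ 0.5011 -0.0478  0.15  ]
[ 0.4703 -0.0748  0.15  ]
[ 0.5008 -0.0746  0.15  ]
[ 0.53972814 -0.13868717  0.32963511] [ 0.49686876 -0.07170838  0.45442884]
```

```bash
cat >> h.py <<'E'
def frame(ang,tilt=0):
    "tool frame: x horizontal at ang deg, z = -(pin axis), pin axis at ang-90, tilt rad down"
    a=np.radians(ang); x=np.array([np.cos(a),np.sin(a),0]); z=np.array([-np.sin(a)*np.cos(tilt),np.cos(a)*np.cos(tilt),np.sin(tilt)])
    return R.from_matrix(np.c_[x,np.cross(z,x),z])
E
python3 - <<'E'
from h import *
Rg=frame(31.5,.081); M=Rg.as_matrix()
tip=np.array([.5963,-.2423,.1269]); g=tip+M[:,2]*.063-M[:,1]*.011
print(M.round(3),g.round(4)); shift(g-M[:,1]*.06,Rg); shift(g,Rg)
E
```

```text
[[ 0.853 -0.042 -0.521]
 [ 0.522  0.069  0.85 ]
 [ 0.    -0.997  0.081]] [ 0.564  -0.1895  0.143 ]
shift [-0.0063  0.1268 -0.061 ] turn [ 4.54  0.41 -0.06]
shift [-0.0062  0.1866 -0.0563] turn [ 4.54  0.41 -0.06]
```

Call:
arm_command(
  targets=[
    [-0.006, 0.127, -0.061, 4.5, 0.4, 0, 0],
    [-0.006, 0.127, -0.061, 4.5, 0.4, 0, 0],
    [-0.006, 0.127, -0.061, 4.5, 0.4, 0, 0],
    [-0.006, 0.127, -0.061, 4.5, 0.4, 0, 0],
    [-0.006, 0.127, -0.061, 4.5, 0.4, 0, 0],
    [-0.006, 0.127, -0.061, 4.5, 0.4, 0, 0],
    [-0.006, 0.127, -0.061, 4.5, 0.4, 0, 0],
  ],
)

```text
clock: 2.4
position: [0.5682, -0.1924, 0.2065]
tool_rot: [-0.654, -0.186, 0.2, 0.706]
ft_force: [-0.3, -0.4, 0.6]
width: 0.999
```

```bash
python3 - <<'E'
from h import *
import pickle
cp=camera_params("wrist"); im=grab_frame("wrist"); print(tool()[0])
pickle.dump(cp,open("w2.pkl","wb"))
t=w2p(cp,[.5963,-.2423,.1269]); print("tip predicted px",t)
x0,y0=200,120; c=im[y0:y0+280,x0:x0+240]; cv2.imwrite("pics/w2.png",cv2.resize(c,None,fx=2,fy=2,interpolation=cv2.INTER_CUBIC))
E
```

```text
[ 0.56844558 -0.1926771   0.20688526]
tip predicted px (np.float64(315.0489902833277), np.float64(312.09946148671884))
```

View pics/w2.png

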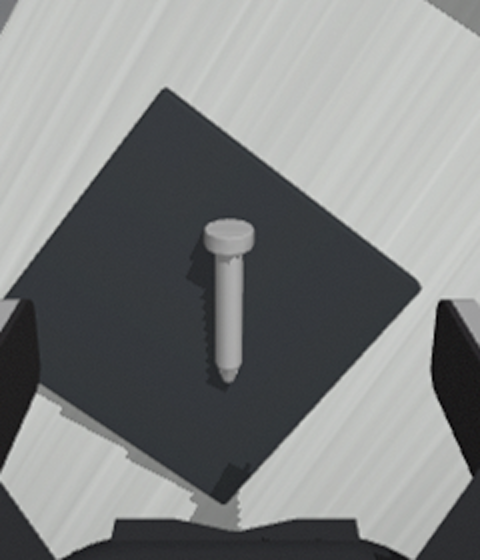

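The pin tip is at (315.5,310), against a predicted (315,312). The head centre is at about (314.5,239) and the seat/shank junction at (314.5,246).

```bash
python3 - <<'E'
from h import *
import pickle; cp=pickle.load(open("w2.pkl","rb"))
T=p2w(cp,315.3,310,.1269); J=p2w(cp,314.6,246.5,.1355); d=(J-T)[:2]; L=np.linalg.norm(d)
print(T.round(4),J.round(4),"len(50)",L,"ang",np.degrees(np.arctan2(-d[1],-d[0])))
print(sense()["position"],sense()["qvel"].round(3))
C=np.array([p2w(cp,200+x/2,120+y/2,.123) for x,y in[(166,88),(420,287),(226,503)]]); print(np.linalg.norm(C[1]-C[0]),np.linalg.norm(C[1]-C[2]))
u=-d/L; ang=np.degrees(np.arctan2(u[1],u[0]))+90; Rg=frame(ang,.081); M=Rg.as_matrix()
tip=T.copy(); tip[2]=.1269; g=tip+M[:,2]*.063-M[:,1]*.011; print(ang,g.round(4)); shift(g,Rg)
E
```

```text
[ 0.5956 -0.2408  0.1269] [ 0.5694 -0.1991  0.1355] len(50) 0.04926130855627262 ang -57.89993008168107
[ 0.56844558 -0.1926771   0.20688526] [-0.003 -0.    -0.002 -0.002 -0.005 -0.003]
0.10701137917106832 0.10696814512267763
32.10006991831893 [ 0.5627 -0.1884  0.143 ]
shift [-0.0028  0.0642  0.0019] turn [ 0.39 -0.41  0.16]
```

Call:
arm_command(
  targets=[
    [-0.003, 0.03, 0.002, 0.4, -0.4, 0, 0],
    [-0.003, 0.052, 0.002, 0.4, -0.4, 0, 0],
    [-0.003, 0.054, 0.002, 0.4, -0.4, 0, 0],
    [-0.003, 0.054, 0.002, 0.4, -0.4, 0, 0],
    [-0.003, 0.054, 0.002, 0.4, -0.4, 0, 0],
  ],
)

```text
clock: 2.87
position: [0.5626, -0.1898, 0.1524]
tool_rot: [-0.651, -0.188, 0.202, 0.707]
ft_force: [0.6, -0.1, 0.8]
width: 0.999
```

```bash
python3 - <<'E'
from h import *
print(sense()["position"],sense()["ft_force"])
shift([ 0.5627,-0.1884,.143],frame(32.1,.081))
E
```

```text
[ 0.5625727  -0.18978342  0.15235922] [ 0.59507597 -0.13354233  0.79076704]
shift [0.0008 0.0094 0.0003] turn [-0.07 -0.06  0.12]
```

Call:
arm_command(
  targets=[
    [0.001, 0.009, 0, 0, 0, 0, 0],
    [0.001, 0.009, 0, 0, 0, 0, 0.3],
    [0.001, 0.009, 0, 0, 0, 0, 0.6],
    [0.001, 0.009, 0, 0, 0, 0, 0.8],
    [0.001, 0.009, 0, 0, 0, 0, 1],
    [0.001, 0.009, 0, 0, 0, 0, 1],
    [0.001, 0.009, 0, 0, 0, 0, 1],
    [0.001, 0.009, 0, 0, 0, 0, 1],
    [0.001, 0.009, 0, 0, 0, 0, 1],
  ],
)

```text
clock: 3.62
position: [0.562, -0.1885, 0.1411]
tool_rot: [-0.65, -0.187, 0.203, 0.708]
ft_force: [0.2, 0.1, 0.8]
width: 0.134
```

```bash
python3 - <<'E'
from h import *
s=sense();print(s["position"],s["ft_force"],s["width"])
E
```

```text
[ 0.56195808 -0.1885012   0.1411431 ] [0.20674866 0.13696768 0.8374923 ] 0.13433868781170352
```

Call:
arm_command(
  targets=[
    [0, 0, 0, 0, 0, 0, 1],
    [0, 0, 0, 0, 0, 0, 1],
    [0, 0, 0, 0, 0, 0, 1],
  ],
)

```text
clock: 3.87
position: [0.562, -0.1885, 0.1411]
tool_rot: [-0.65, -0.187, 0.203, 0.708]
ft_force: [-0.3, -0.2, 2.6]
width: 0.137
```

```bash
python3 - <<'E'
from h import *
import pickle
cp=camera_params("wrist"); im=grab_frame("wrist"); pickle.dump(cp,open("w3.pkl","wb"))
x0,y0=220,200; c=im[y0:y0+200,x0:x0+200]; cv2.imwrite("pics/w3.png",cv2.resize(c,None,fx=2.5,fy=2.5,interpolation=cv2.INTER_CUBIC))
E
```

```text
(no output)
```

View pics/w3.png

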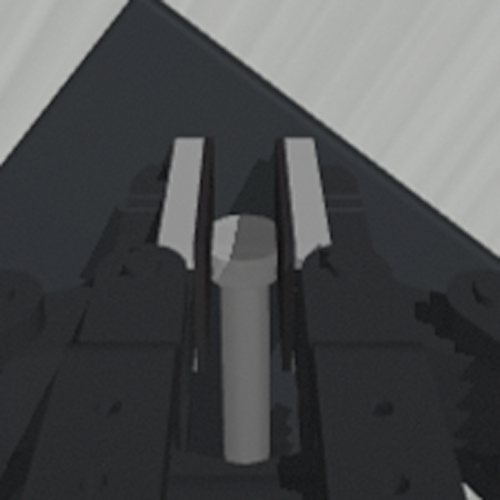

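```bash
python3 - <<'E'
from h import *
import pickle; cp=pickle.load(open("w3.pkl","rb"))
p,r=tool()
for q in [(.008,.017,.011),(.008,.017,-.011),(.008,-.018,.011),(.008,-.018,-.011),(0,.011,.011-.022),(-.008,.011,-.011),(.008,.011,-.011),(0,.011,-.007),(0,.011,-.013),(0,.011-.0045,-.013),(0,.011-.0045,-.0135-.05)]:
    u,v=w2p(cp,p+r.apply(q)); print(q,np.round([(u-220)*2.5,(v-200)*2.5]))
E
```

```text
(0.008, 0.017, 0.011) [292. 128.]
(0.008, 0.017, -0.011) [290. 233.]
(0.008, -0.018, 0.011) [306. 236.]
(0.008, -0.018, -0.011) [302. 362.]
(0, 0.011, -0.011) [248. 251.]
(-0.008, 0.011, -0.011) [205. 251.]
(0.008, 0.011, -0.011) [292. 251.]
(0, 0.011, -0.007) [248. 232.]
(0, 0.011, -0.013) [248. 261.]
(0, 0.0065, -0.013) [249. 275.]
(0, 0.0065, -0.0635) [248. 494.]
```

The pads grip the head only, with about 3 mm engaged. I'll regrip 1.5–2 mm further forward to hold it more firmly.

Call:
arm_command(
  targets=[
    [0, 0, 0, 0, 0, 0, 0.7],
    [0, 0, 0, 0, 0, 0, 0.7],
    [0, 0, -0.002, 0, 0, 0, 0.7],
    [0, 0, -0.002, 0, 0, 0, 1],
    [0, 0, -0.002, 0, 0, 0, 1],
    [0, 0, -0.002, 0, 0, 0, 1],
    [0, 0, -0.002, 0, 0, 0, 1],
    [0, 0, -0.002, 0, 0, 0, 1],
    [0, 0, -0.002, 0, 0, 0, 1],
    [0, 0, -0.002, 0, 0, 0, 1],
  ],
)

```text
clock: 4.75
position: [0.5632, -0.1903, 0.141]
tool_rot: [-0.65, -0.187, 0.203, 0.708]
ft_force: [0.0, -0.1, 3.6]
width: 0.139
```

```bash
python3 - <<'E'
from h import *
s=sense();print(s["position"],s["ft_force"],s["width"])
# staging: pin axis point goal: tip 25 mm short of ear's outer face; pin along -y at z=.147
Rg=frame(0,0); M=Rg.as_matrix()
tip=np.array([.4859,-.0612+.018+.025,.147])
g=tip+M[:,2]*(.056-.0065+.0)-M[:,1]*.011+M[:,2]*.0  # outer face at tool z=-.0065 -> tip at z=-.0625
g=tip+M[:,2]*.0625-M[:,1]*.011
print(g); shift(s["position"]+[0,0,.08]); shift(g+[0,0,.06],Rg); 
E
```

```text
[ 0.56317785 -0.19025144  0.14099476] [ 0.01314215 -0.11798785  3.60033898] 0.13903238964902107
[0.4859 0.0443 0.158 ]
shift [ 0.0001 -0.0797  0.0068] turn [0. 0. 0.]
shift [ 0.0588 -0.0564  0.2455] turn [-4.73 31.98 -1.31]
```

Call:
arm_command(
  targets=[
    [0, -0.03, 0.003, 0, 0, 0, 1],
    [0, -0.07, 0.006, 0, 0, 0, 1],
    [0, -0.08, 0.02, 0, 0, 0, 1],
    [0.02, -0.07, 0.06, -1, 6, 0, 1],
    [0.035, -0.065, 0.1, -2, 13, -0.5, 1],
    [0.045, -0.06, 0.14, -3, 20, -0.8, 1],
    [0.055, -0.057, 0.18, -4, 26, -1, 1],
    [0.059, -0.056, 0.22, -4.7, 32, -1.3, 1],
    [0.059, -0.056, 0.246, -4.7, 32, -1.3, 1],
    [0.059, -0.056, 0.246, -4.7, 32, -1.3, 1],
  ],
)

```text
clock: 5.58
position: [0.4821, 0.0498, 0.2164]
tool_rot: [-0.706, 0.0, 0.003, 0.708]
ft_force: [-1.3, -0.3, -0.2]
width: 0.135
```

```bash
python3 - <<'E'
from h import *
s=sense();print(s["position"],s["ft_force"],s["width"],s["qvel"].round(3))
shift([.4859,.0443,.158],frame(0,0))
E
```

```text
[0.48209477 0.04977505 0.21638576] [-1.25175234 -0.25578552 -0.20485233] 0.1352301776160004 [-0.076  0.05  -0.054 -0.048 -0.044 -0.077]
shift [ 0.0041  0.0583 -0.0057] turn [-0.19  0.27 -0.28]
```

Call:
arm_command(
  targets=[
    [0, 0.02, 0, 0, 0, 0, 1],
    [0, 0.04, 0, 0, 0, 0, 1],
    [0, 0.04, 0, 0, 0, 0, 1],
    [0, 0.04, 0, 0, 0, 0, 1],
  ],
)

```text
clock: 5.92
position: [0.4842, 0.045, 0.176]
tool_rot: [-0.707, 0.002, 0.002, 0.708]
ft_force: [0.3, -1.0, 0.3]
width: 0.142
```

```bash
python3 - <<'E'
from h import *
import pickle
s=sense();print(s["position"],s["ft_force"],s["width"],s["qvel"].round(3))
shift([.4859,.0443,.158],frame(0,0))
cp=camera_params("wrist"); im=grab_frame("wrist"); pickle.dump((cp,s),open("w4.pkl","wb"))
p,r=tool()
for q in [(0,.010,-.0625),(0,.0055,-.0135)]: print(w2p(cp,p+r.apply(q)))
print([w2p(cp,[.4859+x,-.0612+y,.162]) for x,y in((-.0,.013),(0,-.013))])
cv2.imwrite("pics/w4.png",cv2.resize(im[180:400,220:420],(720,792//1),interpolation=cv2.INTER_CUBIC)[:600])
cv2.imwrite("pics/w4full.png",im)
E
```

```text
[0.48422615 0.04499753 0.17599846] [ 0.25383729 -0.99865444  0.25831964] 0.14228865461494417 [-0.002 -0.024 -0.046  0.002  0.002  0.001]
shift [ 0.0018  0.018  -0.0007] turn [-0.09 -0.03 -0.3 ]
(np.float64(320.6294979453958), np.float64(392.08718068666576))
(np.float64(321.10867990969604), np.float64(313.9460536094108))
[(np.float64(321.65372806368737), np.float64(428.0574708933868)), (np.float64(321.47446045488994), np.float64(462.5539018577542))]
```

View pics/w4full.png

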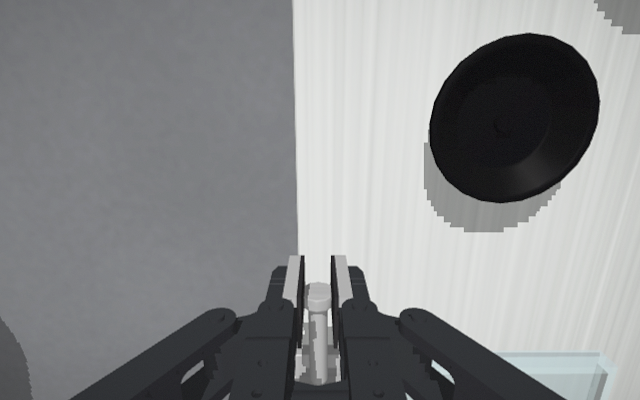

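The wrist camera can't see the fork from here. The pin is held straight, with its shank at u≈318, and the shelf edge is at u≈295. I'll back up to put the fork near the image centre for a better fix.

Call:
arm_command(
  targets=[
    [0, -0.04, 0, 0, 0, 0, 1],
    [0, -0.08, 0, 0, 0, 0, 1],
    [0, -0.12, -0.02, 0, 0, 0, 1],
    [0, -0.155, -0.05, 0, 0, 0, 1],
    [0, -0.155, -0.065, 0, 0, 0, 1],
    [0, -0.155, -0.065, 0, 0, 0, 1],
    [0, -0.155, -0.065, 0, 0, 0, 1],
    [0, -0.155, -0.065, 0, 0, 0, 1],
  ],
)

```text
clock: 6.63
position: [0.4854, -0.0198, 0.3322]
tool_rot: [-0.707, 0.001, 0.0, 0.708]
ft_force: [-0.2, 0.3, -0.6]
width: 0.139
```

```bash
python3 - <<'E'
from h import *
import pickle
s=sense();print(s["position"],s["ft_force"],s["qvel"].round(3))
cp=camera_params("wrist"); im=grab_frame("wrist"); pickle.dump((cp,s),open("w5.pkl","wb"))
cv2.imwrite("pics/w5full.png",im)
print(w2p(cp,[.4859,-.0612,.162]))
a=cv2.resize(im[180:280,265:365],(500,500),interpolation=cv2.INTER_CUBIC)
b=cv2.resize(im[240:400,275:335+20],(300,600),interpolation=cv2.INTER_CUBIC)[:500]
cv2.imwrite("pics/w5.png",np.hstack([a,cv2.convertScaleAbs(b,alpha=1.4,beta=20)]))
E
```

```text
[ 0.48543242 -0.01981021  0.33216776] [-0.16257063  0.32733526 -0.61854844] [ 0.018  0.008  0.018 -0.001 -0.002 -0.001]
(np.float64(318.7207135984424), np.float64(229.6932651136818))
```

View pics/w5.png

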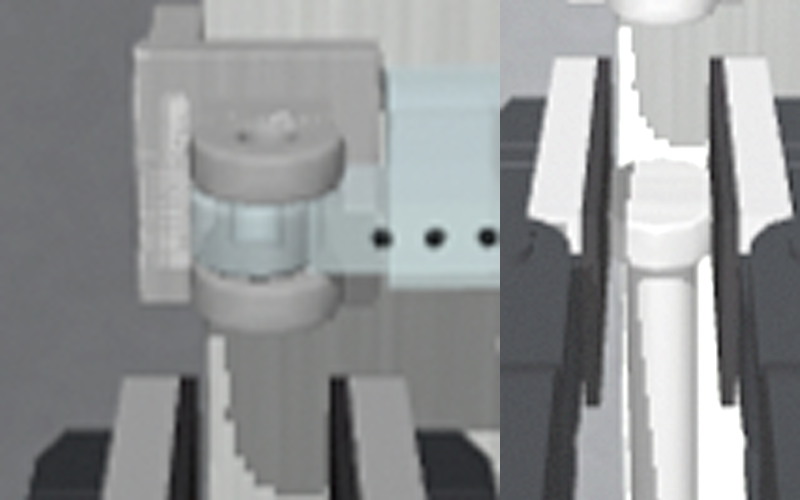

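The ears are centred at u≈318.5 and the lug sits about 2 mm toward the robot. The pin head is at u≈319.8 and the shank at u≈319.3, held straight.

```bash
python3 - <<'E'
from h import *
import pickle; cp,s=pickle.load(open("w5.pkl","rb"))
p=s["position"]; r=R.from_quat(s["tool_rot"]); print(p,np.degrees((frame(0).inv()*r).as_rotvec()))
for q in[(0,.010,-.0065),(0,.0055,-.03),(0,.01,-.0625)]: print(w2p(cp,p+r.apply(q)))
a=lambda x,y:(265+x/5,180+y/5)
for q in [(190,150),(344,150),(194,300),(342,300)]: print("ear",p2w(cp,*a(*q),.147).round(4))
for q in [(137,45),(381,45),(139,302)]: print("plate",p2w(cp,*a(*q),.125).round(4))
for y in(18,8,-8,-18): print("ear top y",y,[np.round((w2p(cp,[.4859,-.0612+y/1000,z])[1]-180)*5) for z in (.162,.147)])
E
```

```text
[ 0.48543242 -0.01981021  0.33216776] [0.09456579 0.04331061 0.10301377]
(np.float64(318.63787466908843), np.float64(292.43299731627957))
(np.float64(318.59080148534736), np.float64(342.3349170320191))
(np.float64(318.4460092584783), np.float64(389.5483758136866))
ear [ 0.4709 -0.0471  0.147 ]
ear [ 0.5003 -0.0471  0.147 ]
ear [ 0.4713 -0.0783  0.147 ]
ear [ 0.5004 -0.0782  0.147 ]
plate [ 0.4596 -0.0323  0.125 ]
plate [ 0.5085 -0.0323  0.125 ]
plate [ 0.4587 -0.0885  0.125 ]
ear top y 18 [np.float64(157.0), np.float64(131.0)]
ear top y 8 [np.float64(208.0), np.float64(180.0)]
ear top y -8 [np.float64(288.0), np.float64(257.0)]
ear top y -18 [np.float64(337.0), np.float64(304.0)]
```

Call:
arm_command(
  targets=[
    [0, 0, 0.035, 0, 0, 0, 1],
    [0, 0.03, 0.052, 0, 0, 0, 1],
    [0, 0.07, 0.052, 0, 0, 0, 1],
    [0, 0.11, 0.052, 0, 0, 0, 1],
    [0, 0.15, 0.052, 0, 0, 0, 1],
    [0, 0.17, 0.052, 0, 0, 0, 1],
    [0, 0.17, 0.052, 0, 0, 0, 1],
    [0, 0.17, 0.052, 0, 0, 0, 1],
    [0, 0.17, 0.052, 0, 0, 0, 1],
  ],
)

```text
clock: 7.43
position: [0.4865, 0.0323, 0.1641]
tool_rot: [-0.707, -0.001, -0.0, 0.707]
ft_force: [0.0, -0.6, -0.4]
width: 0.148
```

```bash
python3 - <<'E'
from h import *
import pickle
s=sense();print(s["position"],s["ft_force"],s["qvel"].round(3))
shift([.4855,.030,.1568],frame(0,0))
cp=camera_params("scene"); im=grab_frame("scene"); cv2.imwrite("pics/s6full.png",im)
print(w2p(cp,[.4857,-.0425,.147]))
cv2.imwrite("pics/s6.png",cv2.resize(im[150:230,240:340],(800,640),interpolation=cv2.INTER_CUBIC)[:600])
E
```

```text
[0.48652241 0.03231872 0.16411666] [ 0.03437621 -0.55126232 -0.44276127] [-0.006 -0.018 -0.023 -0.001 -0.005  0.   ]
shift [-0.001   0.0073 -0.0023] turn [-0.04  0.02  0.07]
(np.float64(277.54623683610475), np.float64(189.92647080197347))
```

View pics/s6.png

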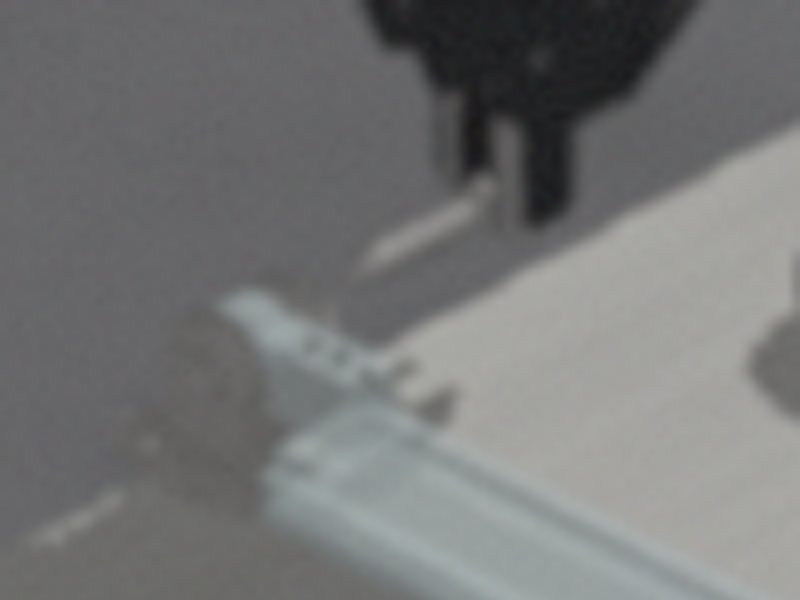

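The scene view shows the pin level and pointing at the fork. Next I'll align and advance slowly while watching the force.

Call:
arm_command(
  targets=[
    [-0.001, 0.007, 0, 0, 0, 0, 1],
    [-0.001, 0.007, -0.003, 0, 0, 0, 1],
    [-0.001, 0.007, -0.006, 0, 0, 0, 1],
    [-0.001, 0.007, -0.009, 0, 0, 0, 1],
    [-0.001, 0.007, -0.012, 0, 0, 0, 1],
    [-0.001, 0.007, -0.014, 0, 0, 0, 1],
    [-0.001, 0.007, -0.015, 0, 0, 0, 1],
    [-0.001, 0.007, -0.016, 0, 0, 0, 1],
    [-0.001, 0.007, -0.016, 0, 0, 0, 1],
  ],
)

```text
clock: 8.23
position: [0.4845, 0.0159, 0.1555]
tool_rot: [-0.707, 0.001, 0.0, 0.707]
ft_force: [0.1, -0.7, -0.4]
width: 0.137
```

Call:
arm_command(
  targets=[
    [0.0005, -0.001, -0.001, 0, 0, 0, 1],
    [0.0005, -0.001, -0.002, 0, 0, 0, 1],
    [0.0005, -0.001, -0.002, 0, 0, 0, 1],
  ],
)

```text
clock: 8.48
position: [0.4851, 0.014, 0.1565]
tool_rot: [-0.707, 0.0, 0.0, 0.707]
ft_force: [0.2, -0.9, -0.5]
width: 0.14
```

Call:
arm_command(
  targets=[
    [0, 0, 0, 0, 0, 0, 1],
  ],
)

```text
clock: 8.57
position: [0.485, 0.0141, 0.1564]
tool_rot: [-0.707, 0.001, 0.0, 0.707]
ft_force: [-0.4, 0.6, 0.2]
width: 0.144
```

Call:
arm_command(
  targets=[
    [0, 0, -0.001, 0, 0, 0, 1],
    [0, 0, -0.002, 0, 0, 0, 1],
    [0, 0, -0.003, 0, 0, 0, 1],
    [0, 0, -0.003, 0, 0, 0, 1],
  ],
)

```text
clock: 8.9
position: [0.4849, 0.0109, 0.1564]
tool_rot: [-0.707, 0.001, 0.0, 0.707]
ft_force: [0.4, -0.6, -0.2]
width: 0.143
```

Call:
arm_command(
  targets=[
    [0, 0, -0.001, 0, 0, 0, 1],
    [0, 0, -0.002, 0, 0, 0, 1],
    [0, 0, -0.002, 0, 0, 0, 1],
  ],
)

```text
clock: 9.15
position: [0.485, 0.0089, 0.1564]
tool_rot: [-0.707, 0.001, 0.0, 0.707]
ft_force: [0.2, -0.3, 0.4]
width: 0.14
```

Call:
arm_command(
  targets=[
    [0, 0, -0.001, 0, 0, 0, 1],
    [0, 0, -0.002, 0, 0, 0, 1],
    [0, 0, -0.002, 0, 0, 0, 1],
  ],
)

```text
clock: 9.4
position: [0.4849, 0.0069, 0.1564]
tool_rot: [-0.707, 0.001, 0.0, 0.707]
ft_force: [-0.4, 0.0, 0.1]
width: 0.139
```

Call:
arm_command(
  targets=[
    [0, 0, -0.001, 0, 0, 0, 1],
    [0, 0, -0.002, 0, 0, 0, 1],
    [0, 0, -0.002, 0, 0, 0, 1],
  ],
)

```text
clock: 9.65
position: [0.485, 0.0049, 0.1564]
tool_rot: [-0.707, 0.001, 0.0, 0.707]
ft_force: [0.2, 0.7, -0.3]
width: 0.137
```

Call:
arm_command(
  targets=[
    [0, 0, -0.001, 0, 0, 0, 1],
    [0, 0, -0.002, 0, 0, 0, 1],
    [0, 0, -0.002, 0, 0, 0, 1],
  ],
)

```text
clock: 9.9
position: [0.4848, 0.003, 0.1564]
tool_rot: [-0.707, 0.001, 0.0, 0.708]
ft_force: [-0.3, -0.1, 0.2]
width: 0.133
```

Call:
arm_command(
  targets=[
    [0, 0, -0.001, 0, 0, 0, 1],
    [0, 0, -0.002, 0, 0, 0, 1],
    [0, 0, -0.002, 0, 0, 0, 1],
  ],
)

```text
clock: 10.15
position: [0.4847, 0.0011, 0.1563]
tool_rot: [-0.707, 0.001, 0.0, 0.708]
ft_force: [-0.7, 0.1, 0.1]
width: 0.139
```

Call:
arm_command(
  targets=[
    [0.0005, 0, -0.001, 0, 0, 0, 1],
    [0.0005, 0, -0.002, 0, 0, 0, 1],
    [0.0005, 0, -0.002, 0, 0, 0, 1],
  ],
)

```text
clock: 10.4
position: [0.4849, -0.0006, 0.1561]
tool_rot: [-0.706, 0.001, 0.001, 0.708]
ft_force: [-1.7, 2.9, -0.7]
width: 0.141
```

Call:
arm_command(
  targets=[
    [0, 0, -0.001, 0, 0, 0, 1],
    [0, 0, -0.002, 0, 0, 0, 1],
    [0, 0, -0.002, 0, 0, 0, 1],
  ],
)

```text
clock: 10.65
position: [0.4856, -0.0034, 0.1565]
tool_rot: [0.707, -0.0, -0.0, -0.707]
ft_force: [-1.3, 0.2, 0.1]
width: 0.145
```

Call:
arm_command(
  targets=[
    [0, 0, -0.001, 0, 0, 0, 1],
    [0, 0, -0.002, 0, 0, 0, 1],
    [0, 0, -0.002, 0, 0, 0, 1],
  ],
)

```text
clock: 10.9
position: [0.4856, -0.0053, 0.1565]
tool_rot: [-0.707, 0.001, 0.0, 0.707]
ft_force: [-1.6, -0.3, -0.3]
width: 0.143
```

Call:
arm_command(
  targets=[
    [0, 0, -0.001, 0, 0, 0, 1],
    [0, 0, -0.002, 0, 0, 0, 1],
    [0, 0, -0.002, 0, 0, 0, 1],
  ],
)

```text
clock: 11.15
position: [0.4856, -0.0072, 0.1565]
tool_rot: [-0.707, 0.0, 0.0, 0.707]
ft_force: [-1.4, 1.0, -0.4]
width: 0.14
```

Call:
arm_command(
  targets=[
    [-0.0002, 0, -0.001, 0, 0, 0, 1],
    [-0.0002, 0, -0.002, 0, 0, 0, 1],
    [-0.0002, 0, -0.002, 0, 0, 0, 1],
  ],
)

```text
clock: 11.4
position: [0.4855, -0.0092, 0.1566]
tool_rot: [-0.707, 0.0, 0.0, 0.707]
ft_force: [-0.2, 0.5, -1.1]
width: 0.139
```

Call:
arm_command(
  targets=[
    [0, 0, -0.001, 0, 0, 0, 1],
    [0, 0, -0.002, 0, 0, 0, 1],
    [0, 0, -0.002, 0, 0, 0, 1],
  ],
)

```text
clock: 11.65
position: [0.4854, -0.0112, 0.1565]
tool_rot: [-0.707, 0.0, 0.0, 0.707]
ft_force: [0.0, 0.1, 0.2]
width: 0.139
```

Call:
arm_command(
  targets=[
    [0, 0, -0.001, 0, 0, 0, 1],
    [0, 0, -0.002, 0, 0, 0, 1],
    [0, 0, -0.002, 0, 0, 0, 1],
  ],
)

```text
clock: 11.9
position: [0.4853, -0.0131, 0.1564]
tool_rot: [-0.707, 0.001, 0.0, 0.707]
ft_force: [0.4, -0.4, -0.2]
width: 0.141
```

Call:
arm_command(
  targets=[
    [0, 0, -0.001, 0, 0, 0, 1],
    [0, 0, -0.002, 0, 0, 0, 1],
    [0, 0, -0.003, 0, 0, 0, 1],
    [0, 0, -0.003, 0, 0, 0, 1],
  ],
)

```text
clock: 12.23
position: [0.4853, -0.0161, 0.1564]
tool_rot: [-0.707, 0.001, 0.0, 0.707]
ft_force: [-0.5, 0.2, -0.0]
width: 0.141
```

Call:
arm_command(
  targets=[
    [0, 0, -0.001, 0, 0, 0, 1],
    [0, 0, -0.002, 0, 0, 0, 1],
    [0, 0, -0.003, 0, 0, 0, 1],
    [0, 0, -0.003, 0, 0, 0, 1],
  ],
)

```text
clock: 12.57
position: [0.4853, -0.0191, 0.1564]
tool_rot: [-0.707, 0.001, 0.0, 0.707]
ft_force: [-0.7, 0.6, 1.0]
width: 0.137
```

Call:
arm_command(
  targets=[
    [0, 0, -0.001, 0, 0, 0, 1],
    [0, 0, -0.002, 0, 0, 0, 1],
    [0, 0, -0.003, 0, 0, 0, 1],
    [0, 0, -0.003, 0, 0, 0, 1],
  ],
)

```text
clock: 12.9
position: [0.4852, -0.0221, 0.1564]
tool_rot: [-0.707, 0.001, 0.0, 0.707]
ft_force: [-0.2, -0.4, -0.3]
width: 0.138
```

Call:
arm_command(
  targets=[
    [0, 0, -0.001, 0, 0, 0, 1],
    [0, 0, -0.002, 0, 0, 0, 1],
    [0, 0, -0.003, 0, 0, 0, 1],
    [0, 0, -0.003, 0, 0, 0, 1],
  ],
)

```text
clock: 13.23
position: [0.4852, -0.0251, 0.1564]
tool_rot: [-0.707, 0.001, 0.0, 0.707]
ft_force: [-0.2, -0.0, -0.9]
width: 0.139
```

Call:
arm_command(
  targets=[
    [0, 0, -0.0005, 0, 0, 0, 1],
    [0, 0, -0.001, 0, 0, 0, 1],
    [0, 0, -0.0015, 0, 0, 0, 1],
    [0, 0, -0.0015, 0, 0, 0, 1],
  ],
)

```text
clock: 13.57
position: [0.4852, -0.0265, 0.1564]
tool_rot: [-0.707, 0.001, 0.0, 0.707]
ft_force: [0.3, 0.4, 0.0]
width: 0.146
```

Call:
arm_command(
  targets=[
    [0, 0, -0.0005, 0, 0, 0, 1],
    [0, 0, -0.001, 0, 0, 0, 1],
    [0, 0, -0.001, 0, 0, 0, 1],
  ],
)

```text
clock: 13.82
position: [0.4852, -0.0275, 0.1564]
tool_rot: [-0.707, 0.001, 0.0, 0.707]
ft_force: [-0.3, -0.1, -0.5]
width: 0.142
```

Call:
arm_command(
  targets=[
    [0, 0, -0.0005, 0, 0, 0, 1],
    [0, 0, -0.001, 0, 0, 0, 1],
    [0, 0, -0.001, 0, 0, 0, 1],
  ],
)

```text
clock: 14.07
position: [0.4853, -0.0285, 0.1564]
tool_rot: [-0.707, 0.001, 0.0, 0.707]
ft_force: [0.5, -0.5, 0.1]
width: 0.141
```

Call:
arm_command(
  targets=[
    [0, 0, -0.0003, 0, 0, 0, 1],
    [0, 0, -0.0005, 0, 0, 0, 1],
    [0, 0, -0.0005, 0, 0, 0, 1],
  ],
)

```text
clock: 14.32
position: [0.4852, -0.0289, 0.1564]
tool_rot: [-0.707, 0.001, 0.0, 0.707]
ft_force: [-0.3, -0.3, -0.6]
width: 0.139
```

Call:
arm_command(
  targets=[
    [0, 0, -0.0003, 0, 0, 0, 1],
    [0, 0, -0.0005, 0, 0, 0, 1],
    [0, 0, -0.0005, 0, 0, 0, 1],
  ],
)

```text
clock: 14.57
position: [0.4852, -0.0294, 0.1564]
tool_rot: [-0.707, 0.001, 0.0, 0.707]
ft_force: [0.1, -0.6, -0.0]
width: 0.141
```

Call:
arm_command(
  targets=[
    [0, 0, -0.0003, 0, 0, 0, 1],
    [0, 0, -0.0005, 0, 0, 0, 1],
    [0, 0, -0.0005, 0, 0, 0, 1],
  ],
)

```text
clock: 14.82
position: [0.4852, -0.0299, 0.1564]
tool_rot: [-0.707, 0.001, 0.0, 0.707]
ft_force: [-0.2, 0.3, -0.3]
width: 0.139
```

Call:
arm_command(
  targets=[
    [0, 0, -0.0003, 0, 0, 0, 1],
    [0, 0, -0.0005, 0, 0, 0, 1],
    [0, 0, -0.0005, 0, 0, 0, 1],
  ],
)

```text
clock: 15.07
position: [0.4852, -0.0304, 0.1564]
tool_rot: [-0.707, 0.001, 0.0, 0.707]
ft_force: [0.3, -1.4, 0.1]
width: 0.139
```

Call:
arm_command(
  targets=[
    [0, 0, -0.0003, 0, 0, 0, 1],
    [0, 0, -0.0005, 0, 0, 0, 1],
    [0, 0, -0.0005, 0, 0, 0, 1],
  ],
)

```text
clock: 15.32
position: [0.4852, -0.0309, 0.1564]
tool_rot: [-0.707, 0.001, 0.0, 0.707]
ft_force: [0.6, -0.4, -0.5]
width: 0.138
```

Call:
arm_command(
  targets=[
    [0, 0, -0.0003, 0, 0, 0, 1],
    [0, 0, -0.0005, 0, 0, 0, 1],
    [0, 0, -0.0005, 0, 0, 0, 1],
  ],
)

```text
clock: 15.57
position: [0.4852, -0.0314, 0.1564]
tool_rot: [-0.707, 0.001, 0.0, 0.707]
ft_force: [0.1, 0.3, -0.1]
width: 0.137
```

Call:
arm_command(
  targets=[
    [0, 0, -0.0003, 0, 0, 0, 1],
    [0, 0, -0.0005, 0, 0, 0, 1],
    [0, 0, -0.0005, 0, 0, 0, 1],
  ],
)

```text
clock: 15.82
position: [0.4852, -0.0316, 0.1564]
tool_rot: [-0.706, 0.001, 0.0, 0.708]
ft_force: [-0.6, 3.1, 0.4]
width: 0.136
```

Call:
arm_command(
  targets=[
    [0, 0, -0.0003, 0, 0, 0, 1],
    [0, 0, -0.0005, 0, 0, 0, 1],
    [0, 0, -0.0005, 0, 0, 0, 1],
  ],
)

```text
clock: 16.07
position: [0.4852, -0.0316, 0.1564]
tool_rot: [-0.706, 0.001, 0.0, 0.708]
ft_force: [-0.3, 4.7, 0.7]
width: 0.145
```

Contact at y≈-0.0316 with 3–5 N. It could be the head or the pad edges touching the ear, so I'll release, back off, shut the fingers and feel the head face with them.

Call:
arm_command(
  targets=[
    [0, 0, 0.0005, 0, 0, 0, 1],
    [0, 0, 0.0005, 0, 0, 0, 0.6],
    [0, 0, 0.0005, 0, 0, 0, 0.6],
    [0, 0, 0.0005, 0, 0, 0, 0.6],
    [0, 0, 0.01, 0, 0, 0, 0.6],
    [0, 0, 0.02, 0, 0, 0, 0.6],
    [0, 0, 0.025, 0, 0, 0, 1],
    [0, 0, 0.025, 0, 0, 0, 1],
    [0, 0, 0.025, 0, 0, 0, 1],
    [0, 0, 0.025, 0, 0, 0, 1],
  ],
)

```text
clock: 16.9
position: [0.4853, -0.0074, 0.1565]
tool_rot: [-0.707, 0.0, 0.0, 0.707]
ft_force: [-0.4, 1.2, -0.5]
width: -0.001
```

Call:
arm_command(
  targets=[
    [0, 0, 0, 0, 0, 0, 1],
    [0, 0, 0, 0, 0, 0, 1],
    [0, 0, 0, 0, 0, 0, 1],
  ],
)

```text
clock: 17.15
position: [0.4853, -0.0076, 0.1564]
tool_rot: [-0.707, 0.001, 0.0, 0.707]
ft_force: [1.0, -0.3, 0.6]
width: 0.002
```

```bash
python3 - <<'E'
from h import *
import pickle
s=sense();print(s["position"],s["ft_force"],s["width"])
cp=camera_params("wrist"); im=grab_frame("wrist"); pickle.dump((cp,s),open("w7.pkl","wb"))
cv2.imwrite("pics/w7.png",cv2.convertScaleAbs(cv2.resize(im[240:400,220:420],(750,600),interpolation=cv2.INTER_CUBIC),alpha=1.2))
E
```

```text
[ 0.48526482 -0.00764679  0.15642174] [ 0.96287353 -0.28361219  0.64295036] 0.002293796276145134
```

View pics/w7.png

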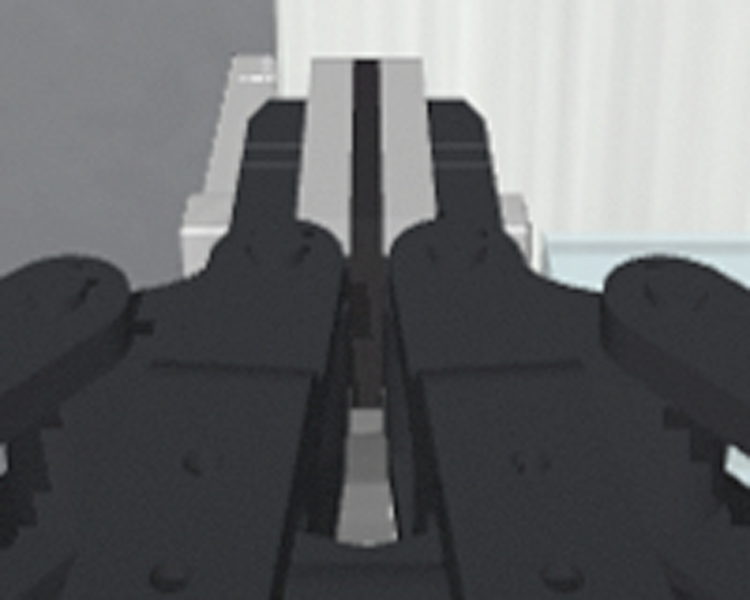

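Between the shut fingers the head is seen sitting at the ear. Now a gentle push on it.

Call:
arm_command(
  targets=[
    [0, 0, -0.004, 0, 0, 0, 1],
    [0, 0, -0.008, 0, 0, 0, 1],
    [0, 0, -0.012, 0, 0, 0, 1],
    [0, 0, -0.014, 0, 0, 0, 1],
    [0, 0, -0.015, 0, 0, 0, 1],
    [0, 0, -0.015, 0, 0, 0, 1],
  ],
)

```text
clock: 17.7
position: [0.4852, -0.0228, 0.1564]
tool_rot: [-0.707, 0.001, 0.0, 0.707]
ft_force: [0.9, -0.7, 0.4]
width: -0.002
```

Call:
arm_command(
  targets=[
    [0, 0, -0.0005, 0, 0, 0, 1],
    [0, 0, -0.001, 0, 0, 0, 1],
    [0, 0, -0.001, 0, 0, 0, 1],
  ],
)

```text
clock: 17.95
position: [0.4852, -0.0234, 0.1564]
tool_rot: [-0.707, 0.001, 0.0, 0.707]
ft_force: [0.1, -0.1, -0.3]
width: 0.002
```

Call:
arm_command(
  targets=[
    [0, 0, -0.0005, 0, 0, 0, 1],
    [0, 0, -0.001, 0, 0, 0, 1],
    [0, 0, -0.001, 0, 0, 0, 1],
  ],
)

```text
clock: 18.2
position: [0.4852, -0.0244, 0.1564]
tool_rot: [-0.707, 0.001, 0.0, 0.707]
ft_force: [0.6, 0.2, 0.3]
width: -0.003
```

Call:
arm_command(
  targets=[
    [0, 0, -0.0003, 0, 0, 0, 1],
    [0, 0, -0.0005, 0, 0, 0, 1],
    [0, 0, -0.0005, 0, 0, 0, 1],
  ],
)

```text
clock: 18.45
position: [0.4852, -0.0249, 0.1564]
tool_rot: [-0.707, 0.001, 0.0, 0.707]
ft_force: [-0.4, -0.4, 0.3]
width: -0.0
```

Call:
arm_command(
  targets=[
    [0, 0, -0.0003, 0, 0, 0, 1],
    [0, 0, -0.0005, 0, 0, 0, 1],
    [0, 0, -0.0005, 0, 0, 0, 1],
  ],
)

```text
clock: 18.7
position: [0.4852, -0.0254, 0.1564]
tool_rot: [-0.707, 0.001, 0.0, 0.707]
ft_force: [0.8, 1.4, -0.1]
width: -0.001
```

Call:
arm_command(
  targets=[
    [0, 0, -0.0003, 0, 0, 0, 1],
    [0, 0, -0.0005, 0, 0, 0, 1],
    [0, 0, -0.0005, 0, 0, 0, 1],
  ],
)

```text
clock: 18.95
position: [0.4852, -0.0256, 0.1564]
tool_rot: [-0.706, 0.001, 0.0, 0.708]
ft_force: [-0.2, 1.0, -0.4]
width: 0.002
```

Call:
arm_command(
  targets=[
    [0, 0, -0.0003, 0, 0, 0, 1],
    [0, 0, -0.0005, 0, 0, 0, 1],
    [0, 0, -0.0005, 0, 0, 0, 1],
  ],
)

```text
clock: 19.2
position: [0.4852, -0.0257, 0.1564]
tool_rot: [-0.706, 0.001, 0.0, 0.708]
ft_force: [1.0, 6.2, 1.1]
width: 0.002
```

Call:
arm_command(
  targets=[
    [0, 0, -0.0003, 0, 0, 0, 1],
    [0, 0, -0.0005, 0, 0, 0, 1],
    [0, 0, -0.0005, 0, 0, 0, 1],
  ],
)

```text
clock: 19.45
position: [0.4852, -0.0257, 0.1564]
tool_rot: [-0.706, 0.001, 0.0, 0.708]
ft_force: [1.1, 6.4, 1.1]
width: 0.001
```

Call:
arm_command(
  targets=[
    [0, 0, -0.0003, 0, 0, 0, 1],
    [0, 0, -0.0005, 0, 0, 0, 1],
    [0, 0, -0.0005, 0, 0, 0, 1],
  ],
)

```text
clock: 19.7
position: [0.4852, -0.0257, 0.1564]
tool_rot: [-0.705, 0.001, 0.0, 0.709]
ft_force: [0.8, 9.5, 2.1]
width: -0.001
```

The pin stops hard at y=-0.0257 with 9.5 N. That puts the seat face at y≈-0.0427, against an ear face estimated at -0.0425. To rule out binding, I'll ease off and push again, then look.

Call:
arm_command(
  targets=[
    [0, 0, 0.003, 0, 0, 0, 1],
    [0, 0, 0.003, 0, 0, 0, 1],
    [0, 0, 0.0015, 0, 0, 0, 1],
    [0, 0, 0.0005, 0, 0, 0, 1],
    [0, 0, 0, 0, 0, 0, 1],
    [0, 0, 0, 0, 0, 0, 1],
  ],
)

```text
clock: 20.2
position: [0.4852, -0.0257, 0.1564]
tool_rot: [-0.705, 0.001, 0.0, 0.709]
ft_force: [0.7, 8.6, 2.7]
width: 0.001
```

Call:
arm_command(
  targets=[
    [0, 0, -0.0003, 0, 0, 0, 1],
    [0, 0, -0.0004, 0, 0, 0, 1],
    [0, 0, -0.0004, 0, 0, 0, 1],
  ],
)

```text
clock: 20.45
position: [0.4852, -0.0258, 0.1564]
tool_rot: [-0.705, 0.001, 0.0, 0.709]
ft_force: [-0.2, 10.7, 1.4]
width: -0.004
```

Call:
arm_command(
  targets=[
    [0, 0, 0.01, 0, 0, 0, 1],
    [0, 0, 0.02, 0, 0, 0, 1],
    [0, -0.02, 0.03, 0, 0, 0, 1],
    [0, -0.06, 0.03, 0, 0, 0, 1],
    [0, -0.1, 0.02, 0, 0, 0, 1],
    [0, -0.14, 0.01, 0, 0, 0, 1],
    [0, -0.17, 0.005, 0, 0, 0, 1],
    [0, -0.17, 0.005, 0, 0, 0, 1],
    [0, -0.17, 0.005, 0, 0, 0, 1],
    [0, -0.17, 0.005, 0, 0, 0, 1],
  ],
)

```text
clock: 21.28
position: [0.485, -0.0227, 0.3254]
tool_rot: [-0.707, 0.001, 0.001, 0.707]
ft_force: [-0.1, 0.5, -0.5]
width: -0.001
```

```bash
python3 - <<'E'
from h import *
import pickle
s=sense();print(s["position"],s["ft_force"],s["qvel"].round(3))
cp=camera_params("wrist"); im=grab_frame("wrist"); pickle.dump((cp,s),open("w8.pkl","wb")); cv2.imwrite("pics/w8full.png",im)
u,v=w2p(cp,[.4857,-.0605,.147]); print(u,v)
a=im[150:270,250:390]; cv2.imwrite("pics/w8.png",cv2.resize(a,(700,600),interpolation=cv2.INTER_CUBIC))
for y in(.018,.024,-.018,-.032): print(y,[np.round((np.array(w2p(cp,[.4857+dx,-.0605+y,z]))-[250,150])*5) for dx,z in((0,.147),(0,.155),(.008,.147))])
t=grab_frame("top"); cv2.imwrite("pics/top8.png",t)
a=cv2.imread("pics/top0.png"); dd=cv2.absdiff(a,t).max(2)
for n,x,y in(("dish",291,193),("censer",229,162),("bell",478,196)): print(n,dd[y-16:y+16,x-16:x+16].mean().round(2))
E
```

```text
[ 0.48504511 -0.02270057  0.32536122] [-0.12765943  0.49267649 -0.52610488] [ 0.002  0.017  0.03   0.003  0.001 -0.003]
319.0500726629891 222.73702438845666
0.018 [array([345., 273.]), array([346., 287.]), array([388., 273.])]
0.024 [array([345., 242.]), array([346., 255.]), array([389., 242.])]
-0.018 [array([345., 451.]), array([345., 468.]), array([387., 451.])]
-0.032 [array([345., 517.]), array([345., 536.]), array([386., 517.])]
dish 3.36
censer 2.54
bell 5.26
```

View pics/w8.png

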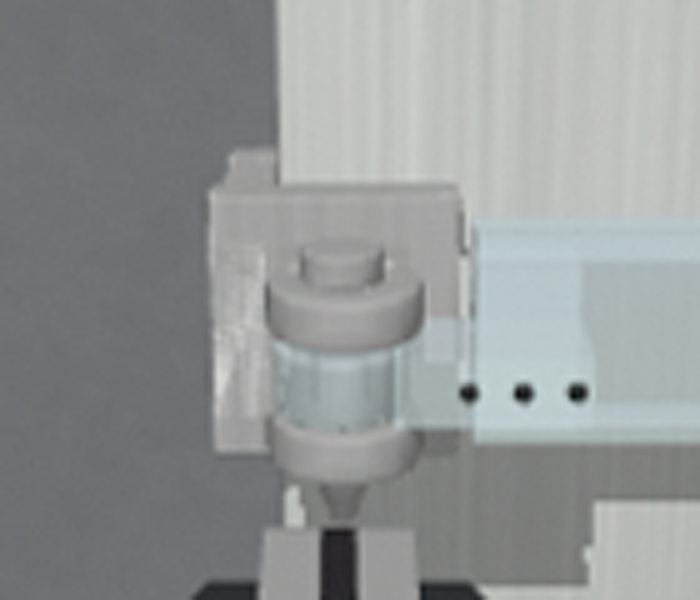

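The picture shows the head rim on the ear's outer face at (345,288), exactly the row predicted for full seating. The tip emerges from the far ear at about (345,515), and the holder is flat and in line. I'm handing in.

```bash
python3 -c "
from plant import *
print(job_done())"
```

```text
the job is handed in; nothing more can be done
None
```

The pin is through the fork and the lug, with its head against the left (+y) ear, and the job was handed in at about 21.4 s of the 58 s.

- **Insertion:** I gripped the pin by its head, levelled it and fed it in from the left. The readings, taken at the end of each short step, peaked at about 3 N as the cone drew the lug into line.
- **Seating:** I let go and pushed the head with shut fingers. It stopped hard with readings up to 10.7 N. I eased off and pushed again, and it stopped at the same place.
- **Last checks:** The stop puts the head's seat at y = -0.0427 m, and the ear face was estimated at -0.0425 m. The last wrist picture shows the head on the ear, the tip out of the far side, and the holder flat and in line. The gripper was clear of everything.
- **Less certain:** I checked the dish, censer and bell only by comparing the first and last top pictures around each one. The differences were small, and largest at the bell (5 grey levels). I put that down to a moving shadow but did not check it; the arm never went near the bell.
- **Disagreement:** Lengths measured in the wrist pictures came out 2–3% short, which looks like lens distortion. I took the final fork position from near the picture's centre to limit that error.

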